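# Pry the sprung clip off a reel spindle with a hooked pick

## Task

The empty white reel has to be changed: take the orange hooked pick from its cradle, put its hook down into the slot between the black spring clip's back bar and the spindle, and gently draw the clip out of its groove so that it ends lying flat on the reel beside the spindle, clear of it. Ease it off slowly without forcing the hook against clip, reel or spindle or letting the clip fly off the reel, and do not touch the clip or the reel with the gripper. Then put the pick back in its cradle as it lay, leaving the other things on the bench alone.

Things in the scene. Friction and masses are not known exactly. Their poses are not given: they have to be found in the camera images.
- clip: Black sprung clip, 38 (x) by 36 (y), 5 mm thick, flat on the reel in the spindle's groove. Origin: underside, centre of its opening, on the spindle's axis while seated; z up. Mouth to +x. Comes off only drawn level towards its own -x: two sprung, damped arms then spread, slowly (10 mm/s) at 8 to 13 N, more when fast; past about 10 mm it springs on a little, clear beyond 22 mm
- clip_slot (a point): Centre of the clip's slot for the hook, at its underside, 15.2 mm from the clip's origin towards -x, same axes. Slot: 12 mm along y; in x 6.5 mm, between the spindle's head and the clip's back bar (6 mm wide, 30 mm long, its inner edge 18.5 mm from the clip's origin); open down to the reel's face. The hook may press on the clip with at most 18 N
- spindle (a point): On the axis of the fixed upright steel spindle at the height of the white reel's flat upper face (38 mm above the bench); z up. Above the face: groove 20 mm diameter, 6 mm high, then a head 24 mm diameter up to 18 mm. Reel: fixed, 180 mm diameter. The hook may press on reel or spindle with at most 12 N
- pick: Hooked pick, 60 g. Origin: centre of its orange handle, 90 long (x), 16 wide (y), 18 mm high (z up). A 6 mm shank clamped in a collet goes on at z = 0 and ends in a hook of 4 mm round wire bent straight down, rounded tip at z = -34 mm. Its reach differs each time: hook axis at x = 83 to 107 mm, not measured; find it by touch. Grip between the cradle's posts, across the 16 mm
- rest (a point): Where the handle's centre lies in the fixed cradle, 50 mm above the bench; x along the pick towards its hook, z up. Base 8 mm thick; two grey forked posts, 8 to 10 mm thick, open and flared above: at x = -33 mm (22 mm wide, for the handle) and x = 62 mm (14 mm wide, for the shank); the forks end about 15 mm above the centre line
- clip_dish: White dish 80 mm across, 14 mm high, with spare clips; leave alone. Origin: centre of its underside
- flux_jar: Amber jar 48 mm across, 65 mm high; leave alone. Origin: centre of its underside
- driver: Yellow-handled screwdriver lying on the bench; leave alone. Origin: on its underside, x along it
- chip_tray: Black carrier tray 130 x 90 x 12 mm with chips; leave alone. Origin: centre of its underside
- reel_unit: The fixed white reel with its spindle on an aluminium plinth 110 mm square and 20 mm high. Origin: centre of the plinth's underside, on the spindle's axis, at bench height
There are look-alikes about, which are no part of the job. There is more than one size of the pick; the one meant has the size given above. Of the things shaped like the clip, the black one is meant.

How it is judged:
By the outcome, as a careful person would: the job done as asked, in the order asked, and still so for the second after the job is handed in, with the robot touching nothing.
It also fails if it takes over 58 s, if anything falls off the work surface, if the arm or the gripper's body presses on something with over 40 N, if the wrist force passes 120 N, or if a joint passes its speed limit or range.

## Robot

A 6-joint arm with a two-finger parallel gripper is mounted at the origin on the work surface. World frame = base frame: x ahead of the robot, y to its left, z up, the work surface at z = 0. Lengths are in mm, angles in rad, forces in N, time in s.
With the tool pointing down it reaches from about 250 to 725 mm from the base axis. Payload 4 kg.
Tool frame: the origin (TCP) lies between the finger pads; the fingertips stand tcp_to_tips ahead of it and the grasp point (between the pads) lies 11 mm behind it (tcp_to_tips is the distance from the TCP to the fingertips, in mm); z points along the fingers, y is the direction in which the jaws open and shut (so a half turn about z gives the same grasp; the last joint's range is limited). The gripper opens to 85 mm and grips with 20 to 120 N. Pads are 22 mm wide; open, the fingers measure 114 mm over their backs; the gripper's body (76 mm by 85 mm) begins 54 mm behind the grasp point. The pads swing forward as they close: fully open they stand 13 mm farther back than shut.
Start: joints at [1.131, 0.241, 0.005, 1.335, 0, 1.571], TCP at [212.877, 452.419, 239.306] pointing down, gripper open.
Joint ranges: [-2.72, 2.72], [-1.05, 1.87], [-1.09, 1.28], [-1.99, 2.15], [-1.42, 1.44], [-3.14, 3.14]. Speed limits (rad/s): [2.79, 2.79, 3.14, 3.14, 3.14, 3.14].

## Interface

Orientations are given as a 3x3 rotation matrix whose columns are the frame's x, y, z axes.
In Python, from rig import sense, grab_frame, camera_params, close_job, tcp_to_tips gives the robot as it stands.
- The arm moves only by the shell command python3 -m pendant 'ROWS' [FORCE]. ROWS is JSON, a list of rows, each a list of 3 entries, a list of its own where there are three numbers: the turn, a rotation vector about the tool's x, y, z in degrees, then the shift along the tool's x, y, z in mm, then the finger opening in mm, from 0 to 85.4. In form: [[[ax, ay, az], [tx, ty, tz], grip], ...]. A call has 1 to 12 rows; each row is the pose to reach, as a shift and turn from the pose commanded when the call began, along the tool's axes at that moment; what a row does not reach only later rows make up. A row lasts 1/8 s, in which the tool goes at most 62.5 mm and 10.7 degrees, less where a joint would pass 70% of its speed; a pose out of reach is approached as far as the arm can. A call with a gripper value outside its range is refused whole. The fingers move at their own pace and stop on an object; FORCE is the grip in N (left out, the last holds). Time passes only in rows, so rows that repeat a pose let the fingers close. It gives the time, the measured TCP pose, the force and the opening at its end, in the units of the state.
- sense(): the state, without advancing time (a new reading comes with each control period).
- grab_frame(name): name is "scene" or "top" or "wrist"; returns (picture, depth): 420x560x3 uint8, red, green, blue; 420x560 float32, mm along the optical axis (not along the pixel's ray), 0 where there is no reading.
- camera_params(name): a dict with "vfov" (degrees; the focal length in pixels is half the picture's height over the tangent of half this angle, whatever the lens; pixels are square), "cx", "cy" (the principal point, pixels), "R" (3x3) and "t" (3): a world point X has camera coordinates R X + t. Camera axes: x right, y down, z forward; pixel columns grow to the right and rows downward; lengths in mm; the calibration is good to about 2 mm. A picture is of the moment at which its call begins: read the wrist's pose just before it. camera_params takes no time and is no camera call; for the wrist camera it gives the pose at the moment of the call.
- close_job(): hands the job in, once; it reports no verdict.
The state is a dict: "time_s": time; "joints": joint angles; "qvel": joint speeds; "joint_torque": joint torques, N m; "tool_pos": TCP position; "tcp_rot": TCP orientation; "wrist_force": force on the tool from outside, world axes, zero at the start; "wrist_torque": the same for the moment, N m; "gripper_width": finger opening in mm.
Only numpy, scipy, OpenCV 4.12 (cv2) and the standard library are available. Lean on these libraries where they do the work, as an engineer would, in place of code of your own. Each camera call takes 0.05 s, during which the arm holds its last target. There are 200 camera calls.

## Working session

There is one attempt and no reset: what is moved stays moved. The work goes in short steps, Python scripts to look and compute and a shell command to move; the robot and the scene stay as the last step left them, time stands still between calls to the robot, and variables do not carry over. Pictures are saved under pics/ and viewed, about 8 in all and at most 12, crops included, and the job is handed in when it is done.

```bash
ls; mkdir -p pics; python3 - <<'E'
from rig import *
import cv2,numpy as np
print(tcp_to_tips, sense())
for n in ["scene","top"]:
    p,d=grab_frame(n); cv2.imwrite(f"pics/{n}1.png",p[:,:,::-1]); np.savez(f"pics/{n}1.npz",p=p,d=d,**camera_params(n)); print(n,camera_params(n))
E
```

```text
pics
8.0 {'time_s': 0.0, 'joints': array([1.13098293e+00, 2.41441247e-01, 3.71643042e-03, 1.33518673e+00,
       4.53138440e-05, 1.57077802e+00]), 'qvel': array([ 0.00037269, -0.00092558, -0.00092577,  0.00159436,  0.00167802,
        0.00100868]), 'joint_torque': array([-1.49589316e-03, -3.72316575e+01,  2.52408403e+01,  1.68139476e-02,
       -1.25127108e-04,  1.20625025e-06]), 'tool_pos': array([212.61166614, 451.86546769, 238.3958404 ]), 'tcp_rot': array([[-9.04838882e-01,  4.25753110e-01, -9.41597756e-04],
       [ 4.25754149e-01,  9.04836900e-01, -1.89461899e-03],
       [ 4.53524692e-05, -2.11521408e-03, -9.99997762e-01]]), 'wrist_force': array([ 0.29952331, -0.87966267,  0.85613474]), 'wrist_torque': array([ 0.03189675,  0.02432259, -0.00560926]), 'gripper_width': 85.40933698459494}
scene {'vfov': 55.58846874945155, 'cx': 281.40623539940214, 'cy': 208.36767597431339, 'R': array([[ 0.75020307,  0.66116891, -0.00714241],
       [ 0.34045379, -0.39551491, -0.85302941],
       [-0.56682146,  0.63751363, -0.52181396]]), 't': array([-366.22897756, -106.95896843, 1188.69806716])}
top {'vfov': 51.37433673516461, 'cx': 281.63203863881296, 'cy': 213.32974623736442, 'R': array([[-0.00487741, -0.99998378, -0.00294155],
       [-0.99779998,  0.0050612 , -0.06610285],
       [ 0.06611667,  0.00261267, -0.99780848]]), 't': array([  16.61159533,  500.93447828, 1238.97852164])}
```

View pics/top1.png

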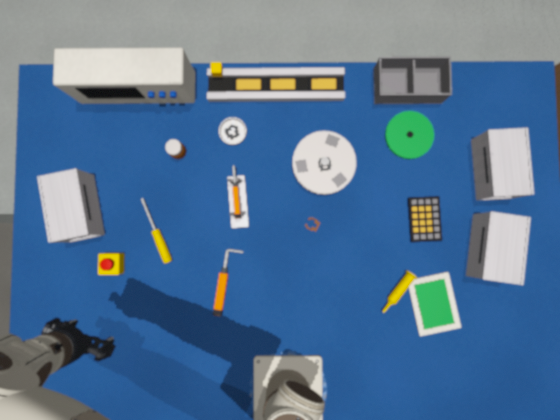

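View pics/scene1.png

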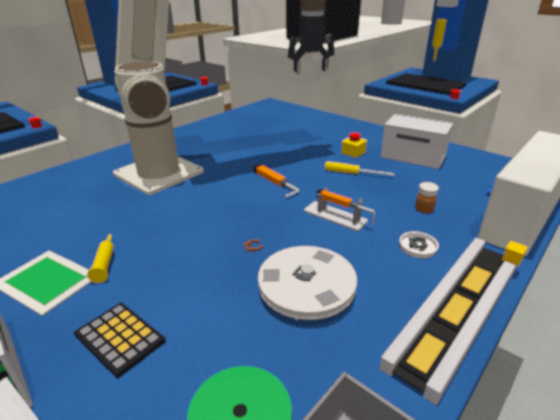

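The top view shows the pick in its cradle at about (237,197), hook towards (234,168), and the reel with the black clip at (324,163). I'll take enlarged crops and rough positions.

```bash
cat > h.py <<'E'
import numpy as np,cv2
from rig import *
def px2w(c,u,v,z):
    f=210/np.tan(np.radians(c["vfov"])/2); R=np.array(c["R"]);t=np.array(c["t"])
    r=R.T@np.array([(u-c["cx"])/f,(v-c["cy"])/f,1]); o=-R.T@t
    return o+r*(z-o[2])/r[2]
def w2px(c,X):
    f=210/np.tan(np.radians(c["vfov"])/2); q=np.array(c["R"])@np.array(X)+np.array(c["t"])
    return q[0]/q[2]*f+c["cx"],q[1]/q[2]*f+c["cy"]
def shift(target,s=None):
    s=s or sense(); return s["tcp_rot"].T@(np.array(target)-s["tool_pos"])
def snap(n,f):
    c=camera_params(n);p,d=grab_frame(n); np.savez(f"pics/{f}.npz",p=p,d=d,**c); cv2.imwrite(f"pics/{f}.png",p[:,:,::-1]); return c,p,d
def load(f): return dict(np.load(f"pics/{f}.npz"))
E
python3 - <<'E'
from h import *
c=load("top1")
for n,u,v,z in [("handle front",236,181,50),("handle back",238,214,50),("hook",234,168,50),("reel",324,163,38),("spindle",325,163,56)]: print(n,px2w(c,u,v,z).round(1))
im=c["p"][:,:,::-1]
a=cv2.resize(im[145:235,205:270],None,fx=6,fy=6,interpolation=2); b=cv2.resize(im[125:200,285:363],None,fx=5,fy=5,interpolation=2)
o=np.zeros((540,780,3),np.uint8); o[:540,:390]=a; o[:375,390:780]=b; cv2.imwrite("pics/crop1.png",o)
E
```

```text
handle front [590.6 142.   50. ]
handle back [497.5 136.2  50. ]
hook [627.6 147.7  50. ]
reel [ 642.6 -107.3   38. ]
spindle [ 639.3 -108.4   56. ]
```

View pics/crop1.png

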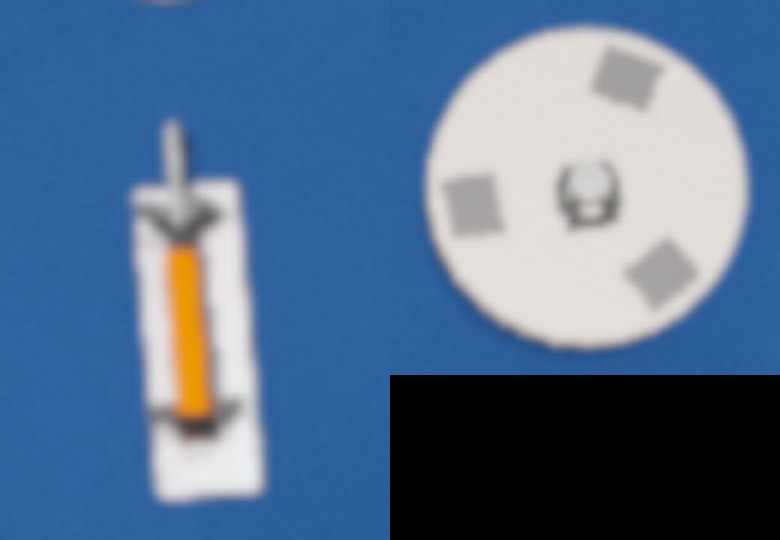

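Left crop: pick along +x world (handle (183,245)–(195,415)), look-alike pick lies outside the cradle. Right crop: clip's back bar faces image-bottom (robot side, about (588,222)), spindle at (590,185). I'll move above the pick with the wrist camera.

```bash
python3 - <<'E'
from h import *
print(shift([545,139,190]))
E
```

```text
[-433.96227358 -141.53375436   48.76885681]
```

```bash
python3 -m pendant '[[[0,0,-5],[-50,-16,5],70],[[0,0,-10],[-105,-34,12],70],[[0,0,-15],[-160,-52,18],70],[[0,0,-20],[-215,-70,24],70],[[0,0,-25],[-270,-88,30],70],[[0,0,-29],[-325,-106,36],70],[[0,0,-29],[-380,-124,42],70],[[0,0,-29],[-434,-141.5,49],70],[[0,0,-29],[-434,-141.5,49],70],[[0,0,-29],[-434,-141.5,49],70]]'; python3 - <<'E'
from h import *
c,p,d=snap("wrist","w1"); print(c, sense()["tool_pos"],sense()["tcp_rot"])
E
```

```text
time_s: 1.35
tool_pos: [544.7, 139.5, 189.6]
tcp_rot: [[-0.998, -0.066, -0.002], [-0.066, 0.998, -0.0], [0.002, 0.0, -1.0]]
wrist_force: [-0.3, 0.6, -0.0]
gripper_width: 70.1
{'vfov': 66.34967649641999, 'cx': 279.5467268594432, 'cy': 209.88011201235895, 'R': array([[-6.64887048e-02,  9.97787173e-01, -9.88784380e-05],
       [ 9.47091840e-01,  6.31417477e-02,  3.14690588e-01],
       [ 3.14000476e-01,  2.08297227e-02, -9.49194302e-01]]), 't': array([-102.75990941, -548.77838115,  159.63942757])} [544.44167916 140.09664167 189.99686519] [[-9.97755778e-01 -6.69441592e-02 -1.37360257e-03]
 [-6.69442929e-02  9.97756713e-01  5.15175080e-05]
 [ 1.36707239e-03  1.43356744e-04 -9.99999055e-01]]
```

View pics/w1.png

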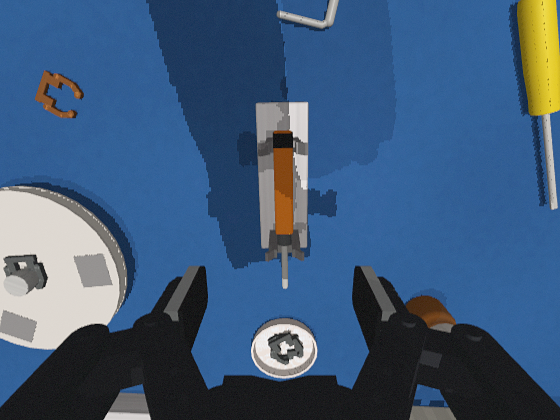

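The wrist view shows the pick handle (283,131)–(284,240), hook end (285,285), cradle posts near rows 147 and 240, and clip at (22,275) with its back bar towards the image top. I'll measure with depth.

```bash
python3 - <<'E'
from h import *
c=load("w1"); p=c["p"].astype(int); d=c["d"]
f=210/np.tan(np.radians(c["vfov"])/2)
v,u=np.mgrid[:420,:560]
P=np.stack([(u-c["cx"])/f*d,(v-c["cy"])/f*d,d],-1)
W=(P-c["t"])@c["R"]; np.save("pics/W1.npy",W)
# handle: region & z 56-62
roi=(u>255)&(u<315)&(v>100)&(v<295)
m=roi&(W[...,2]>54)&(W[...,2]<64)
q=W[m]; print("z59", m.sum(), np.percentile(q[:,2],[5,50,95]))
r=p[...,0]; o=m&(r>p[...,2]*2)&(r>90)
q=W[o]; cen=q[:,:2].mean(0); _,_,V=np.linalg.svd(q[:,:2]-cen); ax=V[0]*np.sign(V[0][0]); s=(q[:,:2]-cen)@ax; t=(q[:,:2]-cen)@[-ax[1],ax[0]]
print("orange",cen,np.degrees(np.arctan2(ax[1],ax[0])),np.percentile(s,[0.5,99.5]),np.percentile(t,[0.5,99.5]))
# column along axis: height profile
for s0 in np.arange(-70,110,4):
    X=cen+ax*s0
    mm=roi&(np.hypot(W[...,0]-X[0],W[...,1]-X[1])<2.0)
    print(int(s0),W[mm][:,2].round(0)[:6],p[mm].mean(0).round() if mm.any() else "")
im=c["p"][:,:,::-1]
a=cv2.resize(im[95:295,245:325],None,fx=3,fy=3,interpolation=2); b=cv2.resize(im[235:315,0:110],None,fx=5,fy=5,interpolation=2)
o=np.zeros((600,800,3),np.uint8); o[:600,:240]=a; o[:400,245:795]=b; cv2.imwrite("pics/crop2.png",o)
E
```

```text
z59 2487 [55.66087777 58.51342933 60.50136453]
orange [532.16789185 141.59534131] 4.679955401337759 [-48.50272901  41.65320519] [-7.80239705  7.63061944]
-70 [-0.  8.  6.  8.  7.  7.] [110. 109. 111.]
-66 [ 8.  9.  8.  7.  8. 10.] [122. 118. 119.]
-62 [ 7. 10.  7.  8.  7.  8.] [142. 138. 138.]
-58 [7. 8. 7. 8. 8. 9.] [144. 140. 140.]
-54 [7. 8. 7. 8. 8. 6.] [126. 123. 123.]
-50 [7. 7. 7. 8. 6. 8.] [122. 104.  94.]
-46 [8. 7. 7. 7. 7. 8.] [62. 53. 48.]
-42 [58. 59. 59. 58. 59. 59.] [19. 20. 20.]
-38 [58. 57. 58. 60. 59. 60.] [20. 20. 21.]
-34 [58. 58. 59. 60. 58. 59.] [131.  69.  18.]
-30 [59. 59. 59. 60. 59. 57.] [133.  71.  19.]
-26 [58. 58. 59. 59. 59. 59.] [133.  70.  19.]
-22 [58. 58. 58. 59. 58. 58.] [132.  70.  19.]
-18 [58. 58. 58. 59. 59. 60.] [132.  71.  20.]
-14 [60. 58. 59. 58. 59. 59.] [132.  70.  18.]
-10 [58. 59. 59. 58. 58. 58.] [132.  71.  19.]
-6 [58. 58. 58. 58. 58. 58.] [132.  71.  18.]
-2 [56. 58. 58. 58. 59. 60.] [132.  69.  17.]
2 [58. 58. 58. 59. 59. 59.] [132.  69.  17.]
6 [58. 58. 59. 59. 59. 59.] [161.  88.  23.]
10 [57. 59. 58. 58. 58. 59.] [165.  91.  23.]
[... 318 characters left out ...]
23.]
42 [57. 57. 57. 56. 56. 57.] [111.  72.  44.]
46 [56. 56. 56. 56. 55. 55.] [57. 59. 59.]
50 [56. 56. 56. 57. 57. 56.] [58. 59. 59.]
54 [56. 55. 56. 57. 53. 53.] [79. 79. 78.]
58 [51. 52. 53. 53. 51. 53.] [130. 128. 125.]
62 [52. 52. 53. 52. 53. 53.] [129. 128. 124.]
66 [52. 53. 51. 52. 51. 51.] [130. 128. 124.]
70 [52. 52. 52. 52. 52. 52.] [129. 128. 124.]
74 [52. 52. 52. 51. 52. 52.] [129. 127. 124.]
78 [52. 53. 52. 52. 52. 53.] [129. 127. 123.]
82 [51. 52. 53. 51. 53. 53.] [129. 127. 124.]
86 [52. 52. 53. 51. 52. 53.] [130. 128. 124.]
90 [52. 52. 52. 53. 52. 53.] [161. 159. 155.]
94 [51. 52. 53. 52. 52. 53.] [194. 192. 187.]
98 [52. 52. 52. 51. 52. 53.] [196. 193. 187.]
102 [] 
106 []
```

View pics/crop2.png

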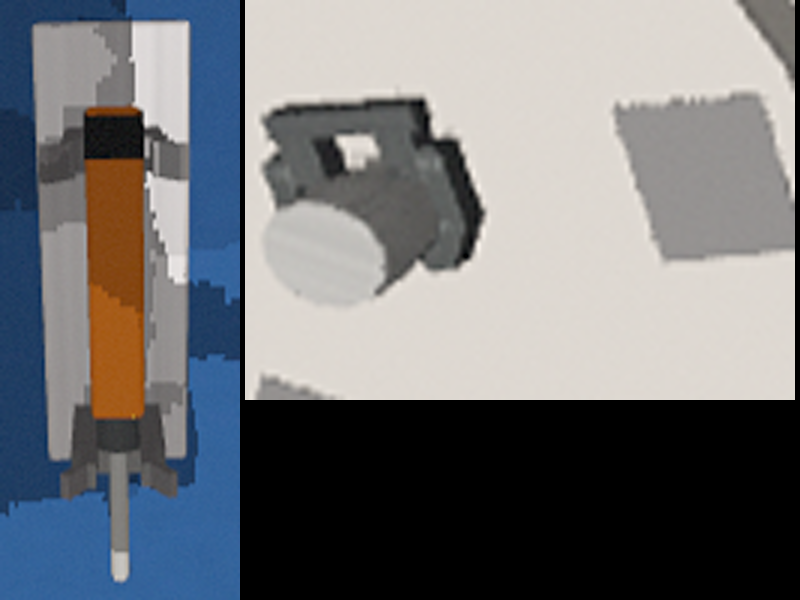

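```bash
python3 - <<'E'
from h import *
c=load("w1"); p=c["p"].astype(int); W=np.load("pics/W1.npy")
v,u=np.mgrid[:420,:560]; roi=(u<75)&(v>235)&(v<310)
head=roi&(W[...,2]>54.5)&(W[...,2]<58); q=W[head]
(hc,hr)=cv2.minEnclosingCircle(q[:,:2].astype(np.float32)); print("head",hc,hr,q[:,2].mean(),q.mean(0))
reel=roi&(p.min(-1)>190)&(W[...,2]<42); print("reel z",np.median(W[reel][:,2]))
clip=roi&(W[...,2]>41)&(W[...,2]<46)&(p.max(-1)<130); q=W[clip]; print("clip",q.mean(0),np.percentile(q,[1,99],axis=0))
# edge rows in crop2 -> pixels: crop px (x-245)/5, y/5+235 ; clip top z=43
for n,x,y in [("bar outer L",272,112),("bar outer R",418,103),("slot tl",335,135),("slot tr",380,135),("bar inner R",385,168)]:
    print(n,px2w(c,(x-245)/5,y/5+235,43).round(1))
print(shift([537,142,39]), shift([537,142,100]))
E
```

```text
head (644.384521484375, -106.7659912109375) 12.239228248596191 55.64622086048799 [ 643.74834487 -106.65284064   55.64622086]
reel z 37.59881451199825
clip [ 632.29981879 -104.9611975    42.60155065] [[ 618.92820079 -125.57954244   41.10120211]
 [ 653.97587684  -89.53779881   45.56206456]]
bar outer L [ 622.  -122.1   43. ]
bar outer R [618.1 -93.5  43. ]
slot tl [ 626.2 -110.8   43. ]
slot tr [ 625.6 -102.1   43. ]
bar inner R [ 632.9 -102.4   43. ]
[  7.09113576   2.37561909 151.0070425 ] [ 7.17452718  2.38436385 90.00710013]
```

Head at (644,−107), clip yaw ≈ +7°, back bar towards the robot. Descend on the pick.

```bash
python3 -m pendant '[[[0,0,-0.8],[7,2.4,30],60],[[0,0,-0.8],[7,2.4,75],55],[[0,0,-0.8],[7,2.4,110],50],[[0,0,-0.8],[7,2.4,135],50],[[0,0,-0.8],[7,2.4,151],50],[[0,0,-0.8],[7,2.4,151],50]]' && python3 -m pendant '[[[0,0,0],[0,0,0],30],[[0,0,0],[0,0,0],20],[[0,0,0],[0,0,0],10],[[0,0,0],[0,0,0],10],[[0,0,0],[0,0,0],10],[[0,0,0],[0,0,0],10],[[0,0,0],[0,0,0],10]]' 110; python3 - <<'E'
from h import *
c,p,d=snap("wrist","w2"); s=sense(); print(s["tool_pos"],s["wrist_force"],s["gripper_width"])
E
```

```text
time_s: 2.15
tool_pos: [536.9, 142.2, 38.7]
tcp_rot: [[-0.997, -0.082, -0.002], [-0.082, 0.997, -0.0], [0.002, -0.0, -1.0]]
wrist_force: [-0.1, 0.2, 0.7]
gripper_width: 50.2
time_s: 3.02
tool_pos: [539.1, 141.8, 40.8]
tcp_rot: [[-0.997, -0.08, 0.002], [-0.08, 0.997, 0.001], [-0.002, 0.001, -1.0]]
wrist_force: [-1.8, -0.1, 5.7]
gripper_width: 13.9
[539.13639735 141.77834427  40.76029776] [-1.68344909 -0.02208224  6.51422189] 14.359784895128898
```

View pics/w2.png

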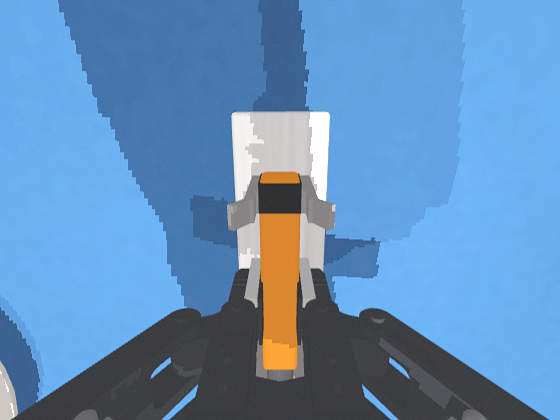

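Gripped (14.4 mm reading); handle sits centred between the fingers. Lift straight up.

```bash
python3 -m pendant '[[[0,0,0],[0,0,-5],10],[[0,0,0],[0,0,-15],10],[[0,0,0],[0,0,-28],10],[[0,0,0],[0,0,-42],10],[[0,0,0],[0,0,-56],10],[[0,0,0],[0,0,-70],10],[[0,0,0],[0,0,-70],10],[[0,0,0],[0,0,-70],10]]'; python3 - <<'E'
from h import *
c,p,d=snap("wrist","w3"); s=sense(); print(s["tool_pos"],s["tcp_rot"],s["wrist_force"],s["gripper_width"])
c2,p2,d2=snap("scene","s3")
X=s["tool_pos"]; u,v=map(int,w2px(c2,X+[30,0,0])); print(u,v)
u=max(60,min(u,500))
im=p2[:,:,::-1]
np_=np.hstack([cv2.resize(p[230:420,180:380][:,:,::-1],(400,380)),cv2.resize(im[v-60:v+60,u-60:u+60],(380,380),interpolation=2)]); cv2.imwrite("pics/g3.png",np_)
E
```

```text
time_s: 4.08
tool_pos: [537.9, 141.5, 109.1]
tcp_rot: [[-0.997, -0.08, -0.0], [-0.08, 0.997, -0.0], [0.0, -0.0, -1.0]]
wrist_force: [-0.1, 0.2, -1.6]
gripper_width: 14.4
[537.72335383 141.41292059 108.76722407] [[-9.96773319e-01 -8.02607220e-02 -1.08036507e-03]
 [-8.02604128e-02  9.96773876e-01 -3.26657248e-04]
 [ 1.10309743e-03 -2.38892683e-04 -9.99999363e-01]] [ 0.42110871 -0.89230948 -1.24017442] 14.25101918265882
348 180
```

View pics/g3.png

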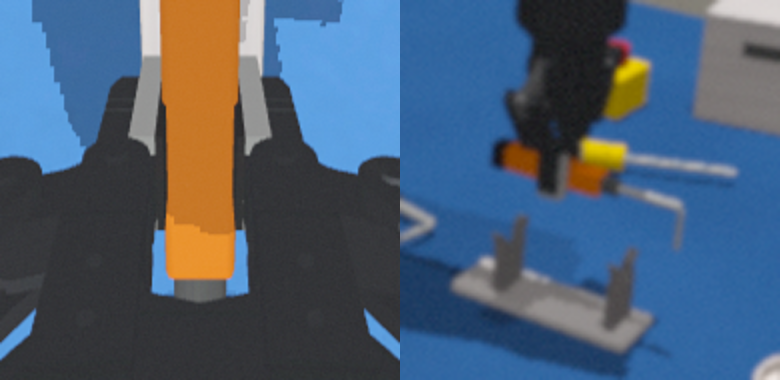

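```bash
python3 - <<'E'
from h import *
for n,z0 in [("w2",59),("w3",128)]:
    c=load(n); p=c["p"].astype(int); d=c["d"]; f=210/np.tan(np.radians(c["vfov"])/2)
    v,u=np.mgrid[:420,:560]; W=(np.stack([(u-c["cx"])/f*d,(v-c["cy"])/f*d,d],-1)-c["t"])@c["R"]
    o=(p[...,0]>2*p[...,2])&(p[...,0]>90)&(abs(W[...,2]-z0)<12)&(u>200)&(u<360); q=W[o]
    A=np.c_[q[:,:2]-q[:,:2].mean(0),np.ones(len(q))]; k=np.linalg.lstsq(A,q[:,2],rcond=None)[0]
    cen=q[:,:2].mean(0); _,_,V=np.linalg.svd(q[:,:2]-cen,full_matrices=False); ax=V[0]*np.sign(V[0][0]); s=(q[:,:2]-cen)@ax
    lo=cen+ax*np.percentile(s,.5); hi=cen+ax*np.percentile(s,99.5)
    print(n,"slope x",k[0],"ztop",q[:,2].mean(),"yaw",np.degrees(np.arctan2(ax[1],ax[0])),"ends",lo,hi,"cen",(lo+hi)/2)
E
```

```text
w2 slope x 0.014050110034717064 ztop 58.3044470473658 yaw 4.697167878997172 ends [483.86985122 137.06104804] [573.12575063 144.39477704] cen [528.49780093 140.72791254]
w3 slope x 0.011287932227725948 ztop 126.65296213437864 yaw 4.715426742186884 ends [482.741469   136.77200577] [571.58795786 144.10060073] cen [527.16471343 140.43630325]
```

```bash
python3 - <<'E'
from h import *
c=load("w1"); p=c["p"].astype(int); W=np.load("pics/W1.npy")
v,u=np.mgrid[:420,:560]
m=(u<75)&(v>235)&(v<310)&(W[...,2]>41)&(W[...,2]<45)&(p.max(-1)<130); q=W[m][:,:2]
S=np.array([644.2,-106.7])
for y in range(2,8):
    a=np.radians(y+1); 
    R=np.array([[np.cos(a),np.sin(a)],[-np.sin(a),np.cos(a)]])
    l=(q-S)@R.T; b=l[(l[:,0]<-16.5)]
    k=np.polyfit(b[:,1],b[:,0],1)[0]; print(y+1,"resid deg",np.degrees(np.arctan(k)),np.percentile(b[:,0],[2,98]),np.percentile(b[:,1],[2,98]))
r=cv2.minAreaRect(q.astype(np.float32)); print(r)
print(shift([530.6,-120.7,105]))
E
```

```text
3 resid deg -2.2839224839435 [-25.05971394 -16.76804074] [-15.7522084   12.26091267]
4 resid deg -2.364404187476525 [-24.92040545 -16.82880074] [-15.42041005  12.60073486]
5 resid deg -2.091949765423679 [-24.83349289 -16.71001659] [-15.04772454  12.98298588]
6 resid deg -1.7716586495472164 [-24.77304034 -16.79769987] [-14.69716895  13.35234293]
7 resid deg -1.0173978337503542 [-24.7387372  -16.76333609] [-14.33129163  13.73906472]
8 resid deg -0.8483412715238379 [-24.67280691 -16.80784904] [-13.96845265  14.11390427]
((637.985595703125, -107.73889923095703), (36.954071044921875, 37.70185089111328), 7.997037410736084)
[  28.00419867 -260.65521347    3.70472121]
```

```bash
python3 -m pendant '[[[0,0,0],[2,-20,2],10],[[0,0,-1],[6,-60,4],10],[[0,0,-2],[10,-100,4],10],[[0,0,-3],[15,-140,4],10],[[0,0,-3.4],[19,-180,4],10],[[0,0,-3.4],[23,-220,4],10],[[0,0,-3.4],[26,-245,4],10],[[0,0,-3.4],[28,-262.5,4],10],[[0,0,-3.4],[28,-262.5,4],10],[[0,0,-3.4],[28,-262.5,4],10],[[0,0,-3.4],[28,-262.5,4],10]]'; python3 - <<'E'
from h import *
s=sense(); print(s["tool_pos"],s["tcp_rot"][:2,0],s["wrist_force"],s["gripper_width"])
c,p,d=snap("wrist","w4"); c2,p2,d2=snap("scene","s4"); c3,p3,d3=snap("top","t4")
def cr(c,p,X,h,F):
    u,v=map(int,w2px(c,X)); print(u,v); u=max(h,min(560-h,u)); v=max(h,min(420-h,v)); return cv2.resize(p[v-h:v+h,u-h:u+h][:,:,::-1],(390,390),interpolation=2)
X=[635,-107,60]
cv2.imwrite("pics/g4.png",np.hstack([cr(c2,p2,X,35,0),cr(c3,p3,X,35,0)]))
E
```

```text
time_s: 5.55
tool_pos: [531.4, -121.4, 105.2]
tcp_rot: [[-0.99, -0.141, -0.0], [-0.141, 0.99, 0.0], [0.0, 0.0, -1.0]]
wrist_force: [-0.3, -0.1, -0.9]
gripper_width: 14.0
[ 531.36122555 -121.35495711  105.24434753] [-0.99003596 -0.14081467] [-0.29925482 -0.09337158 -0.87963052] 13.954558213069841
302 263
324 164
```

View pics/g4.png

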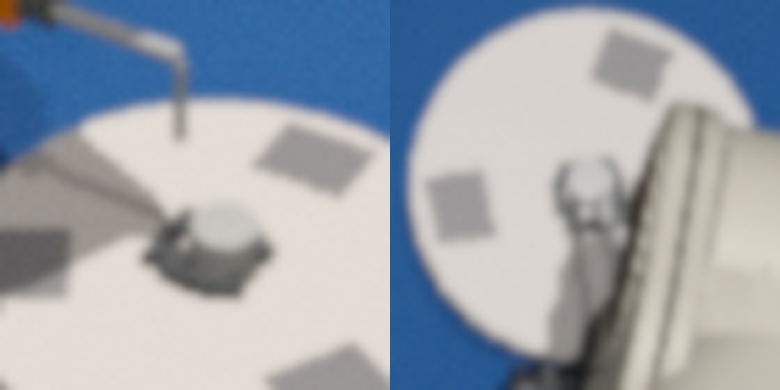

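Scene crop: hook hangs at (180,138), clip's slot seen at about (185,240), spindle head at (225,220). I'll convert the hook tip to a position.

```bash
python3 - <<'E'
from h import *
c=load("s4"); s=sense(); u=-s["tcp_rot"][:,0]; S=np.array([643.8,-106.8])
for z in (79,80.6,82): print(z,px2w(c,267+180/5.57,228+138/5.57,z))
print("head via scene",px2w(c,267+225/5.57,228+222/5.57,56))
print("predicted hook",s["tool_pos"]+90.5*u)
h=(s["tool_pos"]+90.5*u)[:2]; n=np.array([-u[1],u[0]]); print("along",(h-S)@u[:2],"lat",(h-S)@n)
E
```

```text
79 [ 626.00613848 -106.25251881   79.        ]
80.6 [ 627.28969537 -107.86789215   80.6       ]
82 [ 628.41280764 -109.28134382   82.        ]
head via scene [ 646.74464998 -107.87645078   56.        ]
predicted hook [ 621.03233239 -108.85227622  105.34584735]
along -22.830069622776616 lat 1.1689512154764465
```

```bash
python3 -m pendant '[[[0,0,0],[0,-1.5,8],10],[[0,0,0],[0,-1.7,17],10],[[0,0,0],[0,-1.7,25],10],[[0,0,0],[0,-1.7,30],10],[[0,0,0],[0,-1.7,33],10],[[0,0,0],[0,-1.7,33],10],[[0,0,0],[0,-1.7,33],10]]'; python3 - <<'E'
from h import *
s=sense(); print(s["tool_pos"],s["wrist_force"],s["wrist_torque"])
c2,p2,d2=snap("scene","s5")
cv2.imwrite("pics/g5.png",cv2.resize(p2[225:295,262:342][:,:,::-1],(720,630)[0:2],interpolation=2)[:600])
E
```

```text
time_s: 6.58
tool_pos: [531.8, -124.1, 72.6]
tcp_rot: [[-0.99, -0.139, 0.001], [-0.139, 0.99, -0.0], [-0.001, -0.0, -1.0]]
wrist_force: [-0.4, -0.3, -0.8]
gripper_width: 14.3
[ 531.81238525 -124.12995222   72.58668478] [-0.44859134 -0.28067947 -0.83128809] [-0.01615136 -0.02207844  0.01309023]
```

View pics/g5.png

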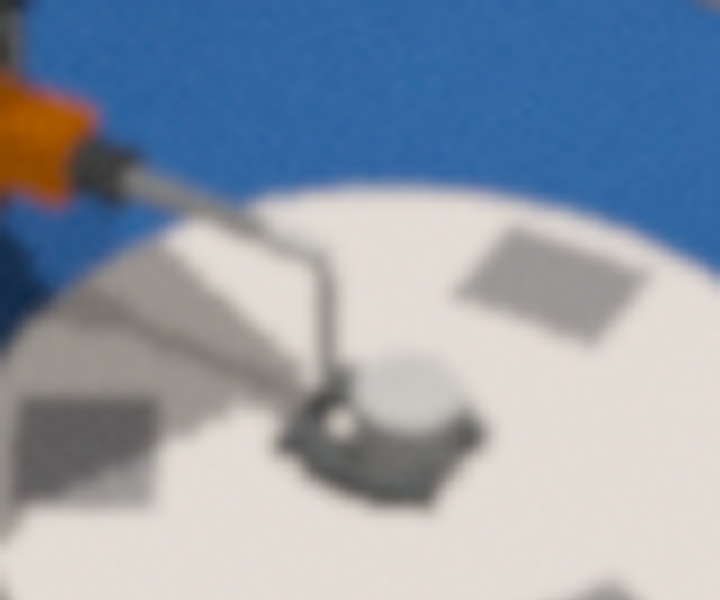

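Hook tip appears near (328,380), the white slot at (343,418), head centre (412,388).

```bash
python3 - <<'E'
from h import *
c=load("s5"); s=sense(); u=-s["tcp_rot"][:2,0]; n=np.array([-u[1],u[0]])
g=lambda x,y,z: px2w(c,262+x/9,225+y/9,z)[:2]
S=g(412,388,56); print("S",S)
for z in (46,48,50):
  h=g(328,380,z); print(z,h,(h-S)@u,(h-S)@n)
w=g(343,418,38); print("slot visible",w,(w-S)@u,(w-S)@n)
E
```

```text
S [ 647.71094381 -107.98210751]
46 [ 625.85163737 -107.77547054] -21.61791898719745 3.246128458294143
48 [ 627.34651842 -109.64964866] -20.398352300326827 1.1821837860388418
50 [ 628.84139948 -111.52382678] -19.17878561345609 -0.8817608862164759
slot visible [ 629.92444664 -107.65514073] -17.567985209265675 2.798597523616206
```

```bash
python3 -m pendant '[[[0,0,0],[-1,0,0],10],[[0,0,0],[-2,0,0],10],[[0,0,0],[-3,0,0],10],[[0,0,0],[-3.5,0,0],10]]'; python3 -m pendant '[[[0,0,0],[-0.5,0,0],10],[[0,0,0],[-1,0,0],10],[[0,0,0],[-1,0,0],10]]'; python3 -c "
from h import *
s=sense();u=-s['tcp_rot'][:,0];print(s['tool_pos']@u,s['wrist_force'].round(2))"
```

```text
time_s: 7.12
tool_pos: [535.1, -123.5, 72.3]
tcp_rot: [[-0.99, -0.139, 0.0], [-0.139, 0.99, -0.0], [-0.0, -0.0, -1.0]]
wrist_force: [0.1, 0.1, -0.9]
gripper_width: 14.1
time_s: 7.5
tool_pos: [536.1, -123.4, 72.3]
tcp_rot: [[-0.99, -0.139, 0.0], [-0.139, 0.99, -0.0], [-0.0, -0.0, -1.0]]
wrist_force: [-0.1, 0.6, 0.1]
gripper_width: 14.3
513.6812330525638 [-0.05  0.6   0.12]
```

```bash
python3 -m pendant '[[[0,0,0],[-0.5,0,0],10],[[0,0,0],[-1,0,0],10],[[0,0,0],[-1,0,0],10]]' | grep -E "pos|force"
```

```text
tool_pos: [537.1, -123.3, 72.3]
wrist_force: [-1.3, -0.2, -0.6]
```

```bash
python3 -m pendant '[[[0,0,0],[-0.5,0,0],10],[[0,0,0],[-0.8,0,0],10],[[0,0,0],[-0.8,0,0],10]]' | grep -E "pos|force"
```

```text
tool_pos: [537.3, -123.2, 72.2]
wrist_force: [-1.6, -0.0, 0.7]
```

```bash
python3 -m pendant '[[[0,0,0],[-0.4,0,0],10],[[0,0,0],[-0.8,0,0],10],[[0,0,0],[-0.8,0,0],10],[[0,0,0],[-0.8,0,0],10]]' | grep -E "pos|force"; python3 -c "
from h import *
s=sense();u=-s['tcp_rot'][:,0];print(s['tool_pos']@u,s['tool_pos'],s['wrist_force'].round(2),s['wrist_torque'])"
```

```text
tool_pos: [537.4, -123.1, 72.1]
wrist_force: [-4.6, -1.1, 3.1]
514.9253731472996 [ 537.40605775 -123.14242628   72.05582749] [-4.59 -1.06  3.12] [-0.16182175  0.98604377 -0.04294155]
```

Firm contact with the head (hook axis at −14 mm, TCP·u ≈ 514.7). Back off to 513.5 (slot centre), then go down.

```bash
python3 -m pendant '[[[0,0,0],[1.5,0,0],10],[[0,0,0],[2.8,0,0],10],[[0,0,0],[2.8,0,0],10],[[0,0,0],[2.8,0,0],10]]' | grep -E "pos|force"; python3 -c "
from h import *
s=sense();u=-s['tcp_rot'][:,0];print(s['tool_pos']@u,s['tool_pos'],s['wrist_force'].round(2))"
```

```text
tool_pos: [536.4, -123.4, 72.5]
wrist_force: [-0.5, -0.0, -0.8]
514.0290134669192 [ 536.3804108  -123.44607839   72.52391094] [-0.54 -0.03 -0.82]
```

```bash
python3 -m pendant '[[[0,0,0],[0,0,1],10],[[0,0,0],[0,0,2],10],[[0,0,0],[0,0,3],10],[[0,0,0],[0,0,3.5],10],[[0,0,0],[0,0,3.5],10]]' | grep -E "pos|force"; python3 -c "
from h import *
s=sense();u=-s['tcp_rot'][:,0];print(s['tool_pos']@u,s['tool_pos'],s['wrist_force'].round(2))"
```

```text
tool_pos: [535.8, -123.4, 68.7]
wrist_force: [-0.0, 0.9, -0.4]
513.3732328047156 [ 535.77416976 -123.44157055   68.72674524] [-0.03  0.87 -0.39]
```

```bash
python3 -m pendant '[[[0,0,0],[0,0,0.7],10],[[0,0,0],[0,0,1.4],10],[[0,0,0],[0,0,2],10],[[0,0,0],[0,0,2],10]]' | grep -E "pos|force"
```

```text
tool_pos: [535.8, -123.4, 66.7]
wrist_force: [0.2, -0.6, -0.8]
```

```bash
python3 -m pendant '[[[0,0,0],[0,0,0.7],10],[[0,0,0],[0,0,1.5],10],[[0,0,0],[0,0,1.5],10]]' | grep -E "pos|force"; python3 -c "
from h import *
s=sense();u=-s['tcp_rot'][:,0];print(s['tool_pos']@u,s['tool_pos'],s['wrist_force'].round(2))"
```

```text
tool_pos: [535.8, -123.4, 65.2]
wrist_force: [0.5, -0.4, -0.7]
513.3452995329255 [ 535.75767828 -123.44280412   65.22096679] [ 0.49 -0.37 -0.7 ]
```

```bash
python3 -m pendant '[[[0,0,0],[0,0,0.5],10],[[0,0,0],[0,0,1],10],[[0,0,0],[0,0,1],10]]' | grep -E "pos|force"; python3 - <<'E'
from h import *
c2,p2,d2=snap("scene","s6")
cv2.imwrite("pics/g6.png",cv2.resize(p2[225:290,262:342][:,:,::-1],(720,585),interpolation=2))
E
```

```text
tool_pos: [535.8, -123.4, 64.2]
wrist_force: [0.8, -0.3, -0.4]
```

View pics/g6.png

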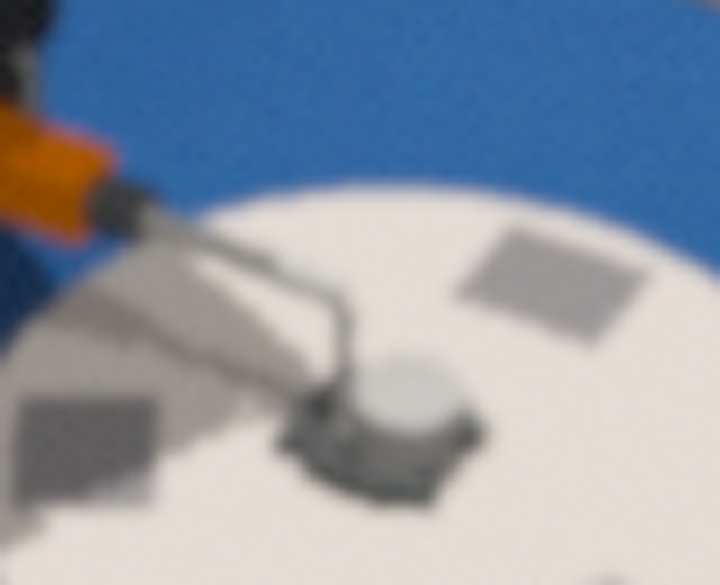

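Hook is in the slot (wire enters behind the head at (345,390)), no contact force. Start pulling slowly, watching force and computed tip height.

```bash
cat > st.py <<'E'
from h import *
s=sense();R=s['tcp_rot'];u=np.array([.9901,.1400,0]);tip=s['tool_pos']+R@np.array([-90.5,0,24.6])
print(round(s['time_s'],2),'u',round(s['tool_pos']@u,2),'tip u,z',round(tip@u,2),round(tip[2],2),'tcpz',s['tool_pos'][2].round(2),'F',s['wrist_force'].round(1),'T',s['wrist_torque'].round(2),'w',round(s['gripper_width'],2))
E
python3 st.py; python3 -m pendant '[[[0,0,0],[0.5,0,0.3],10],[[0,0,0],[1,0,0.5],10],[[0,0,0],[1.6,0,0.5],10],[[0,0,0],[2.2,0,0.5],10],[[0,0,0],[2.8,0,0.5],10]]' >/dev/null; python3 st.py
```

```text
11.18 u 513.24 tip u,z 603.74 39.7 tcpz 64.3 F [ 0.2 -0.1 -0.6] T [-0.01 -0.   -0.04] w 13.93
11.8 u 511.07 tip u,z 601.6 39.54 tcpz 64.01 F [ 2.2  0.5 -1.1] T [ 0.08 -0.44  0.01] w 14.28
```

```bash
python3 -m pendant '[[[0,0,0],[0.6,0,0.1],10],[[0,0,0],[1.2,0,0.2],10],[[0,0,0],[1.8,0,0.3],10],[[0,0,0],[2.4,0,0.4],10]]' >/dev/null; python3 st.py
```

```text
12.3 u 510.18 tip u,z 600.78 39.95 tcpz 64.14 F [ 7.   0.3 -1.7] T [ 0.27 -1.38  0.04] w 14.21
```

```bash
python3 -m pendant '[[[0,0,0],[0.7,0,0.2],10],[[0,0,0],[1.4,0,0.4],10],[[0,0,0],[2.1,0,0.5],10]]' >/dev/null; python3 st.py;  python3 -m pendant '[[[0,0,0],[0.8,0,0.2],10],[[0,0,0],[1.6,0,0.3],10],[[0,0,0],[2.4,0,0.3],10]]' >/dev/null; python3 st.py
```

```text
12.68 u 509.35 tip u,z 600.02 40.16 tcpz 64.11 F [ 9.2  1.1 -1.1] T [ 0.37 -1.86  0.04] w 14.26
13.05 u 507.97 tip u,z 598.69 40.43 tcpz 64.19 F [10.   2.3 -1.5] T [ 0.4  -2.17  0.04] w 14.04
```

```bash
python3 -m pendant '[[[0,0,0],[1,0,0.3],10],[[0,0,0],[2,0,0.6],10],[[0,0,0],[3,0,0.9],10],[[0,0,0],[4,0,1],10]]' >/dev/null; python3 st.py
```

```text
13.55 u 503.39 tip u,z 594.07 39.27 tcpz 63.15 F [ 7.1  0.4 -1.2] T [ 0.31 -1.62  0.1 ] w 14.22
```

```bash
python3 -m pendant '[[[0,0,0],[0.8,0,0],10],[[0,0,0],[1.6,0,0],10],[[0,0,0],[2.4,0,0],10],[[0,0,0],[3.2,0,0],10]]' >/dev/null; python3 st.py
```

```text
14.05 u 496.02 tip u,z 586.51 37.06 tcpz 61.69 F [1.3 0.5 1.9] T [ 0.07 -0.45 -0.02] w 14.58
```

It sprang on gently (clip out by ≈16 mm); tip is lightly on the reel, so lift 2 mm and continue to ≈28 mm.

```bash
python3 -m pendant '[[[0,0,0],[0,0,-1],10],[[0,0,0],[0,0,-2],10],[[0,0,0],[1,0,-2],10],[[0,0,0],[2,0,-2],10],[[0,0,0],[3,0,-2],10],[[0,0,0],[4,0,-2],10]]' >/dev/null; python3 st.py;python3 -m pendant '[[[0,0,0],[1,0,0],10],[[0,0,0],[2,0,0],10],[[0,0,0],[3,0,0],10],[[0,0,0],[4,0,0],10],[[0,0,0],[5,0,0],10],[[0,0,0],[6,0,0],10],[[0,0,0],[7,0,0],10],[[0,0,0],[8,0,0],10]]' >/dev/null; python3 st.py
```

```text
14.8 u 492.15 tip u,z 582.64 38.86 tcpz 63.49 F [-0.4 -0.1 -0.1] T [-0.03  0.06 -0.03] w 13.85
15.8 u 484.27 tip u,z 574.77 39.02 tcpz 63.62 F [-0.7  0.1 -0.7] T [-0.03 -0.03 -0.05] w 14.22
```

```bash
python3 - <<'E'
from h import *
c2,p2,d2=snap("scene","s7"); cw,pw,dw=snap("wrist","w7")
a=cv2.resize(p2[225:295,255:335][:,:,::-1],(440,385),interpolation=2); b=cv2.resize(pw[:,:,::-1],(360,270)); o=np.zeros((385,800,3),np.uint8); o[:,:440]=a;o[:270,440:]=b
cv2.imwrite("pics/g7.png",o)
E
```

```text
(no output)
```

View pics/g7.png

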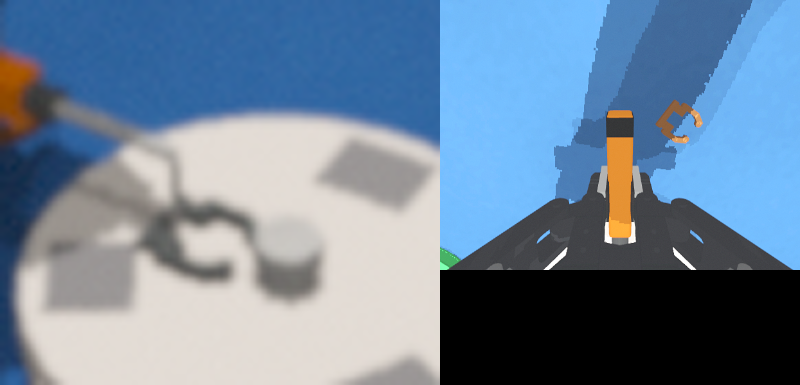

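Clip is off, flat on the reel, an arm tip close to the spindle at (250,228). Pull 6 mm more for clearance, ease forward 1 mm, and lift out.

```bash
python3 -m pendant '[[[0,0,0],[1,0,0],10],[[0,0,0],[2,0,0],10],[[0,0,0],[3,0,0],10],[[0,0,0],[4,0,0],10],[[0,0,0],[5,0,0],10],[[0,0,0],[6,0,0],10],[[0,0,0],[6,0,0],10],[[0,0,0],[5.4,0,0],10],[[0,0,0],[4.8,0,0],10]]' >/dev/null; python3 st.py;python3 -m pendant '[[[0,0,0],[0,0,-1],10],[[0,0,0],[0,0,-2],10],[[0,0,0],[0,0,-4],10],[[0,0,0],[0,0,-6],10],[[0,0,0],[0,0,-9],10],[[0,0,0],[0,0,-15],10],[[0,0,0],[0,0,-25],10],[[0,0,0],[0,0,-36],10],[[0,0,0],[0,0,-46],10],[[0,0,0],[0,0,-46],10]]' >/dev/null; python3 st.py
python3 - <<'E'
from h import *
c,p,d=snap("scene","s8")
m=np.zeros((420,560),bool); m[240:285,258:330]=True
k=m&(p.max(-1)<105)&(p.astype(int).ptp(-1) if False else (p.max(-1).astype(int)-p.min(-1)<25))
f=210/np.tan(np.radians(c["vfov"])/2); v,u=np.nonzero(k)
q=np.array([px2w(c,a,b,41) for a,b in zip(u,v)]); print(len(q),np.percentile(q[:,0],[1,50,99]),np.percentile(q[:,1],[1,50,99]))
W=lambda u,v:(c["R"].T@(np.array([(u-c["cx"])/f*d[v,u],(v-c["cy"])/f*d[v,u],d[v,u]])-c["t"]))
z=np.array([W(a,b)[2] for a,b in zip(u,v)]); print("z",np.percentile(z,[1,25,50,75,99]))
# handle pose in grip
c=camera_params("wrist"); c,p,d=snap("wrist","w8"); p=p.astype(int); f=210/np.tan(np.radians(c["vfov"])/2)
v,u=np.mgrid[:420,:560]; Wd=(np.stack([(u-c["cx"])/f*d,(v-c["cy"])/f*d,d],-1)-c["t"])@c["R"]
o=(p[...,0]>2*p[...,2])&(p[...,0]>90)&(abs(Wd[...,2]-126)<15)&(u>200)&(u<360); q=Wd[o]; s=sense()
L=(q-s["tool_pos"])@s["tcp_rot"]; print("handle in tool: x",np.percentile(L[:,0],[.5,99.5]),"y",np.percentile(L[:,1],[.5,50,99.5]),"z",L[:,2].mean(),"slopes dz/dx,dy/dx",np.polyfit(L[:,0],L[:,2],1)[0],np.polyfit(L[:,0],L[:,1],1)[0])
c=load("w3"); p=c["p"].astype(int); d=c["d"]
Wd=(np.stack([(u-c["cx"])/f*d,(v-c["cy"])/f*d,d],-1)-c["t"])@c["R"]
o=(p[...,0]>2*p[...,2])&(p[...,0]>90)&(abs(Wd[...,2]-126)<15)&(u>200)&(u<360); q=Wd[o]
R=np.array([[-9.96773319e-01,-8.02607220e-02,-1.08036507e-03],[-8.02604128e-02,9.96773876e-01,-3.26657248e-04],[1.10309743e-03,-2.38892683e-04,-9.99999363e-01]])
L=(q-[537.72,141.41,108.77])@R; print("before: x",np.percentile(L[:,0],[.5,99.5]),"y",np.percentile(L[:,1],[.5,50,99.5]),"z",L[:,2].mean(),"slopes",np.polyfit(L[:,0],L[:,2],1)[0],np.polyfit(L[:,0],L[:,1],1)[0])
print("to rest above", shift([537.7,141.4,109]))
E
```

```text
17.02 u 479.59 tip u,z 570.08 39.0 tcpz 63.61 F [-0.1 -0.6 -0.1] T [-0.01  0.02 -0.01] w 14.15
18.27 u 480.39 tip u,z 570.95 86.52 tcpz 110.91 F [-0.3 -0.  -0.2] T [-0.03  0.03  0.05] w 13.57
79 [508.52862604 597.24153536 622.46968546] [-145.25426199 -119.69114232  -94.71497929]
z [-0.95911483 41.12612507 41.93584201 42.82861397 44.00464575]
handle in tool: x [-34.16907728  55.07332117] y [-7.9861976  -0.11809644  7.42047572] z -17.92106095967167 slopes dz/dx,dy/dx 0.022726722748925406 -0.0018859851206239808
before: x [-33.91370343  55.20910164] y [-7.79286238  0.01449942  7.52055993] z -17.72573084659547 slopes 0.022786737319256234 -0.0017523154479405273
to rest above [-72.41980621 262.01758906   0.70887845]
```

Clip lies flat on the reel (median x ≈ 597, z ≈ 42; spindle at 644), and the pick hasn't shifted in the grip. Go back over the cradle.

```bash
python3 -c "
from h import *
print(shift([539.1,141.8,111]))"; python3 -m pendant '[[[0,0,0],[-8,25,0],10],[[0,0,0.8],[-19,65,0],10],[[0,0,1.6],[-31,105,0],10],[[0,0,2.4],[-43,145,0],10],[[0,0,3.2],[-54,185,0],10],[[0,0,3.4],[-64,222,0],10],[[0,0,3.4],[-71,247,0],10],[[0,0,3.4],[-74,262,0],10],[[0,0,3.4],[-74,262,0],10],[[0,0,3.4],[-74,262,0],10],[[0,0,3.4],[-74,262,0],10]]'; python3 - <<'E'
from h import *
print(sense()["tool_pos"],sense()["tcp_rot"][:2,0],shift([539.1,141.8,111]))
E
```

```text
[-73.8622829  262.21864838  -1.29083057]
time_s: 19.75
tool_pos: [539.2, 140.5, 109.6]
tcp_rot: [[-0.997, -0.079, -0.0], [-0.079, 0.997, -0.0], [0.0, -0.0, -1.0]]
wrist_force: [-0.3, -0.2, -0.4]
gripper_width: 13.9
[539.21568462 140.50154835 109.60863349] [-0.9969019  -0.07865462] [ 0.01349977  1.30311957 -1.39174621]
```

```bash
python3 -m pendant '[[[0,0,-0.1],[0,1,8],10],[[0,0,-0.1],[0,1.2,20],10],[[0,0,-0.1],[0,1.2,32],10],[[0,0,-0.1],[0,1.2,35],10],[[0,0,-0.1],[0,1.2,35],10],[[0,0,-0.1],[0,1.2,35],10]]' >/dev/null; python3 - <<'E'
from h import *
s=sense(); print(s["tool_pos"],s["tcp_rot"][:2,0],s["wrist_force"],shift([539.1,141.8,41]))
E
```

```text
[539.50320728 142.91780293  74.91377068] [-0.99663039 -0.08202081] [-0.09823387  0.10747831 -1.10984065] [ 0.5165676  -1.08440943 33.91331767]
```

```bash
python3 -m pendant '[[[0,0,0],[0.4,-1,3],10],[[0,0,0],[0.4,-1,7],10],[[0,0,0],[0.4,-1,12],10],[[0,0,0],[0.4,-1,17],10],[[0,0,0],[0.4,-1,21],10]]'|grep -E "pos|force"; python3 -m pendant '[[[0,0,0],[0,0,3],10],[[0,0,0],[0,0,6],10],[[0,0,0],[0,0,9],10],[[0,0,0],[0,0,11],10],[[0,0,0],[0,0,11],10],[[0,0,0],[0,0,11],10]]'|grep -E "pos|force"
```

```text
tool_pos: [538.6, 141.7, 53.0]
wrist_force: [-0.5, 0.5, -0.7]
tool_pos: [539.0, 141.8, 42.7]
wrist_force: [-0.1, 0.2, -1.2]
```

```bash
python3 -m pendant '[[[0,0,0],[0,0,0.7],10],[[0,0,0],[0,0,1.3],10],[[0,0,0],[0,0,1.8],10],[[0,0,0],[0,0,1.8],10],[[0,0,0],[0,0,1.8],10]]'|grep -E "pos|force"
```

```text
tool_pos: [538.9, 141.8, 40.9]
wrist_force: [-0.1, -0.1, 0.3]
```

```bash
python3 -m pendant '[[[0,0,0],[0,0,0.3],15],[[0,0,0],[0,0,0.3],17],[[0,0,0],[0,0,0.3],20],[[0,0,0],[0,0,0.3],28],[[0,0,0],[0,0,0.3],40],[[0,0,0],[0,0,0.3],50],[[0,0,0],[0,0,0.3],50]]' 20; python3 -m pendant '[[[0,0,0],[0,0,-8],50],[[0,0,0],[0,0,-25],50],[[0,0,0],[0,0,-50],50],[[0,0,0],[0,0,-80],55],[[0,0,0],[0,0,-115],60],[[0,0,0],[7,0,-151],70],[[0,0,0],[7,0,-151],70],[[0,0,0],[7,0,-151],70]]'; python3 - <<'E'
from h import *
c,p,d=snap("wrist","w9"); p=p.astype(int); f=210/np.tan(np.radians(c["vfov"])/2)
v,u=np.mgrid[:420,:560]; W=(np.stack([(u-c["cx"])/f*d,(v-c["cy"])/f*d,d],-1)-c["t"])@c["R"]
m=(u>245)&(u<330)&(v>100)&(v<295)&(W[...,2]>54)&(W[...,2]<64)&(p[...,0]>2*p[...,2])&(p[...,0]>90); q=W[m]
cen=q[:,:2].mean(0); _,_,V=np.linalg.svd(q[:,:2]-cen,full_matrices=False); ax=V[0]*np.sign(V[0][0]); s=(q[:,:2]-cen)@ax
k=np.polyfit(s,q[:,2],1); print("handle mean",q.mean(0),"yaw",np.degrees(np.arctan2(ax[1],ax[0])),"mid",cen+ax*np.mean(np.percentile(s,[.5,99.5])),"slope",k[0])
W1=np.load("pics/W1.npy"); c0=load("w1"); p0=c0["p"].astype(int)
m=(u>245)&(u<330)&(v>100)&(v<295)&(W1[...,2]>54)&(W1[...,2]<64)&(p0[...,0]>2*p0[...,2])&(p0[...,0]>90); q=W1[m]; cen=q[:,:2].mean(0); s=(q[:,:2]-cen)@ax
print("before",q.mean(0),cen+ax*np.mean(np.percentile(s,[.5,99.5])),"slope",np.polyfit(s,q[:,2],1)[0])
m=(u<75)&(v>215)&(v<330)&(W[...,2]>40.5)&(W[...,2]<46)&(p.max(-1)<140); q=W[m]
print("clip",q.mean(0),np.percentile(q,[1,99],axis=0), cv2.minAreaRect(q[:,:2].astype(np.float32)))
cv2.imwrite("pics/w9.png",p[:,:,::-1])
E
```

```text
time_s: 23.38
tool_pos: [538.9, 141.8, 40.5]
tcp_rot: [[-0.997, -0.082, -0.0], [-0.082, 0.997, 0.0], [0.0, 0.0, -1.0]]
wrist_force: [1.1, -0.5, -0.2]
gripper_width: 49.8
time_s: 24.38
tool_pos: [531.7, 141.1, 191.5]
tcp_rot: [[-0.997, -0.082, 0.0], [-0.082, 0.997, 0.0], [-0.0, 0.0, -1.0]]
wrist_force: [-0.0, -0.7, -0.7]
gripper_width: 69.6
handle mean [532.260049   140.94791487  58.48472522] yaw 4.844620387235287 mid [528.07338753 140.59306742] slope -0.00018794506733158995
before [532.16789185 141.59534131  58.50135282] [528.75184853 141.30580888] slope -0.0013886554170961538
clip [ 605.71600312 -108.09955375   42.52571092] [[ 585.28182372 -126.32071856   40.57761107]
 [ 645.33673727  -94.47562503   45.63705111]] ((615.84326171875, -110.85614013671875), (33.582489013671875, 63.18709945678711), 87.23570251464844)[ WARN:0@1.803] global loadsave.cpp:1063 imwrite_ Unsupported depth image for selected encoder is fallbacked to CV_8U.
```

View pics/w9.png

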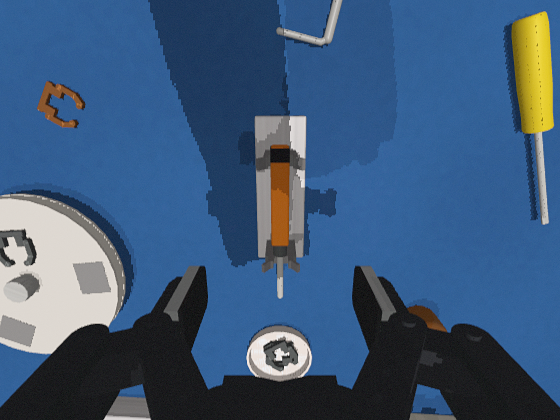

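Everything is in place: the pick lies in its cradle as before, and the clip is flat on the reel beside the spindle with a clear gap. Handing in.

```bash
python3 -c "
from rig import *
print(close_job(), sense()['time_s'])"
```

```text
the job is handed in; nothing more can be done
the job is handed in; nothing more can be done
```

The clip is off the spindle and lies flat on the reel beside it, and the pick is back in its cradle. I handed the job in at about 24.5 s of robot time.

**What I did:** I gripped the pick between the cradle's posts and found its reach by touching the hook to the spindle's head at about 5 N. I then put the hook down into the slot, with no force reading above noise. I drew the clip off level, about 34 mm in all. The highest wrist force I read was about 10 N, with readings taken only between short moves. I eased the hook forward, lifted it out and put the pick back.

**Last checks:**
- **Pick:** the handle is level and within about 1 mm and 0.2° of where it lay, which is within camera error.
- **Clip:** in the last wrist picture it lies flat on the reel with a visible gap to the spindle. Its measured top is about 42.5 mm high, where a flat clip gives 43 mm. My automatic outline of the clip also picked up shaded parts of the spindle, so I relied on the picture for the gap.
- **Rest of the bench:** the other things visible in that picture look undisturbed, and the gripper is clear of everything.

**One thing to note:** when the clip sprang on past its tight point, the hook tip briefly rested on the reel at about 2–3 N. I lifted it 2 mm before carrying on.

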